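# Let the annealing bell down on its hand hoist

## Robot

A 6-joint arm with a two-finger parallel gripper is mounted at the origin on the work surface. World frame = base frame: x ahead of the robot, y to its left, z up, the work surface at z = 0. Lengths are in mm, angles in rad, forces in N, time in s.
With the tool pointing down it reaches from about 275 to 850 mm from the base axis. Payload 5.2 kg.
Tool frame: the origin (TCP) lies on the centre line of the jaws, within the pads' length; the fingertips stand manip.finger_overhang ahead of it and the grasp point (between the pads) lies 3 mm ahead of it (manip.finger_overhang is the distance from the TCP to the fingertips, in mm); z points along the fingers, x is the direction in which the jaws open and shut, and the axes are right-handed (so a half turn about z gives the same grasp; the last joint's range is limited). The gripper opens to 85 mm and grips with 20 to 120 N. Pads are 22 mm wide; open, the fingers measure 114 mm over their backs; the gripper's body (76 mm by 85 mm) begins 54 mm behind the grasp point. The pads swing forward as they close: fully open they stand 13 mm farther back than shut.
Start: joints at [1.064, 0.259, 1.535, -0, 1.348, -0.203], TCP at [164.509, 524.825, 214.91] pointing down, gripper open.
Joint ranges: [-3.14, 3.14], [-0.91, 2.08], [0.19, 2.58], [-1.22, 4.36], [0.22, 2.71], [-3.12, 3.12]. Speed limits (rad/s): [2.57, 2.57, 3.14, 3.14, 3.14, 3.14].

## Interface

Orientations are given as a 3x3 rotation matrix whose columns are the frame's x, y, z axes.
In Python, from bench import manip gives the robot as it stands. The module is installed in compiled form; this text tells all that it offers.
- The arm moves only by the tool jog_arm, never from a script. Its argument "plan" is a list of rows, each a list of 2 entries, a list of its own where there are three numbers: the shift along the tool's x, y, z in m, then the turn, a rotation vector about the tool's x, y, z in rad. A call has 1 to 10 rows; each row is the pose to reach, as a shift and turn from the pose commanded when the call began, along the tool's axes at that moment; what a row does not reach only later rows make up. A row lasts 1/12 s, in which the tool goes at most 41.7 mm and 7.16 degrees, less where a joint would pass 70% of its speed; a pose out of reach is approached as far as the arm can. A call with a gripper value outside its range is refused whole. "hand" is the gripper's target within -1 to 1 (fully open at 1, half-way at 0, shut at -1), set as the call begins (left out, the last holds). The fingers move at their own pace and stop on an object; the grip force is fixed at half the most. Time passes only in rows, so rows that repeat a pose let the fingers close. It gives the time, the measured TCP pose, the force and the opening at its end, in the units of the state.
- manip.observe(): the state, without advancing time (a new reading comes with each control period).
- manip.grab_frame(name): name is "scene" or "top" or "wrist"; returns a dict with "pixels" (400x640x3 uint8, blue, green, red), "depth" (400x640 float32, mm along the optical axis (not along the pixel's ray), 0 where there is no reading), "fx", "fy", "cx", "cy" (pixels), "T" (4x4, takes a point from camera to world coordinates). Camera axes: x right, y up, looking along -z (the intrinsics and any distortion apply to the point x, -y, -z); pixel columns grow to the right and rows downward; lengths in mm; the calibration is good to about 2 mm. A picture is of the moment at which its call begins.
- manip.close_job(): hands the job in, once; it reports no verdict.
The state is a dict: "time_s": time; "joints": joint angles; "qvel": joint speeds; "joint_efforts": joint torques, N m; "tool_pos": TCP position; "orientation": TCP orientation; "force": force on the tool from outside, world axes, zero at the start; "ft_torque": the same for the moment, N m; "width": finger opening in mm.
Only numpy, scipy, OpenCV 4.12 (cv2) and the standard library are available. Lean on these libraries where they do the work, as an engineer would, in place of code of your own. Each camera call takes 0.05 s, during which the arm holds its last target. There are 200 camera calls.

## Task

Let the raised annealing bell down over the glass on its hand hoist: throw the pawl lever over to off, wind the crank up a touch so that the loaded pawl springs clear of the ratchet wheel, then ease the crank back until the bell rests with its full weight on the hearth. Never let the bell run away, drive it down onto the hearth or force the crank against the pawl. Leave the pawl off, move the bell by the crank only, and leave the glass and the things on the bench where they are.

Things in the scene. Friction and masses are not known exactly. Their poses are not given: they have to be found in the camera images.
- hub (a point): Centre of the steel ratchet wheel (90 mm across, 14 mm thick, 14 teeth, upright) on the fixed hoist's level crank shaft, 140 mm above the bench. Axes of the stand: z up; y along the shaft towards mast and bell (crank on the -y side); x level, roughly away from the robot. All offsets below are from here in these axes. A cheek plate behind the wheel reaches 67 mm above the shaft.
- ratchet (a joint): Angle (rad) of crank, shaft, ratchet wheel and pinion, which turn as one; grows as the bell is wound up, 28 mm of lift per rad, no play. Starts at 2.0, held by the pawl. The crank is clamped on the shaft at any angle (find it from the handle), at first upright or leaning to the robot. Unwinding carries the handle over the top, away from the robot; the bell seats at -0.3 to 0.3: feel for it.
- crank_handle (a point): Middle of the crank handle: black round sleeve 27 mm thick, 102 mm long, level along y, free to turn on its pin; 80 mm from the shaft's axis, at y -87 mm, 62 mm outside the crank arm (flat bar 24 x 10 mm at y -25 mm). Can be held from above all the way. The bell's weight pulls it back (down): with the pawl off it takes 5 to 12 N to hold, and the bell drops if let go.
- pawl_lever (a joint): Pawl lever's angle (rad): 0 = on (as found, leaning 20 degrees towards the robot), 0.7 = stop on the off side (20 degrees away from the robot). Stays where left; about 3 N at its knob. A torsion spring joins it to the pawl: off, it pulls the pawl out, but the bell's weight on the tooth holds the pawl in until the crank is wound up by about 0.1 rad; then it jumps clear.
- lever_knob (a point): Middle of the knob on top of the pawl lever: black level cylinder 16 mm thick, 30 mm long along y, 80 mm from the lever's pin, in the plane of the ratchet wheel, free on all sides. It moves 55 mm in +x from on to off; 266 mm above the bench at both ends, 271 mm half-way. Crank handle and arm always stay below 234 mm.
- lever_pin (a point): Level pin (along y) on which pawl lever and pawl turn, at x +45, z +50 mm.
- pawl_tip (a point): Tip of the steel pawl that bears on the tooth at the top of the ratchet wheel. About 38 mm from the hub when engaged, 52 mm or more when sprung clear (teeth reach 45 mm).
- pawl: The pawl, a steel strut 43 mm long from the lever's pin to its tip, 11 mm wide. Origin on the pin.
- mast_top (a point): Top of the hoist's 40 mm square steel mast, 386 mm above the bench, at x +62, y +95 mm. A grey gearbox (x -40 to 40, y 15 to 120, z -45 to 45 mm from the hub) stands before it; the bell's carriage on the mast is 78 x 64 mm, its near (-y) face at y +63 mm.
- bell: Annealing bell: open-bottomed aluminium can, lined white, 186 mm across, 156 mm tall, 1.6 to 2.9 kg, on a carriage that slides up and down the mast. Origin: middle of its lower rim. It seats on a round terracotta hearth (212 mm across) right below, whose top is 47 to 63 mm above the bench depending on its bedding; that height is not measured. The soft seal gives 1 to 2 mm.
- paperweight_center (a point): Middle of a finished amber glass paperweight, 68 mm across, 36 mm tall, on the hearth under the bell. Not to be touched.
- jar_center (a point): Middle of a loose lidded glass jar, 72 mm across, 95 mm tall, on the bench. Bystander.
- paddle_center (a point): A loose graphite paddle with a wooden handle lying flat on the bench, 195 mm long; this point is 6 mm above the bench. Bystander.
- rod_rest_center (a point): Middle of a loose low brass rod rest, 50 by 100 mm, 26 mm tall, on the bench. Bystander.

How it is judged (in metres and radians):
On the way, in this order (a step that is already met when the one before it is completed fails the run):
1. the pawl lever is thrown over to the off side while the bell is still up (value of joint pawl_lever above 0.55 rad and value of joint ratchet above 1.2 rad), for 0.1 s.
2. the pawl has sprung clear of the ratchet wheel while the bell is still up (distance between pawl_tip and hub above 0.05 m and value of joint ratchet above 1.2 rad), for 0.15 s.
At the end, for the whole second after the job is handed in: The bell is down and at rest on the hearth, bearing on it with its weight (more than 8 N; crank angle under 0.4 rad); the pawl lever is over to the off side (more than 0.5 rad) with the pawl clear of the wheel (tip more than 48 mm from the hub) (contact force between bell and anything else above 8 N and value of joint ratchet below 0.4 rad and linear speed of bell below 0.005 m/s and value of joint pawl_lever above 0.5 rad and distance between pawl_tip and hub above 0.048 m); the robot touches nothing.
It fails at once if the bell runs away or is dropped (faster than 80 mm/s) (linear speed of bell above 0.08 m/s).
It fails at once if the bell is driven onto the hearth (more than 60 N on the bell) (contact force between bell and anything else above 60 N).
It fails at once if the crank is forced against the pawl, or the pawl is forced (more than 75 N on the pawl) (contact force between pawl and anything else above 75 N).
It fails at once if the bell is pushed by the robot itself (more than 3 N) (contact force between bell and the fingers above 3 N or contact force between bell and the arm above 3 N).
It fails at once if the glass paperweight is moved by more than 8 mm or tipped, or a thing on the bench is moved by more than 20 mm (distance of paperweight_center from where it was at the start of the episode above 0.008 m or angle between paperweight_center's own z axis and vertical above 0.2 rad or distance of any of jar_center, paddle_center, rod_rest_center from where it was at the start of the episode above 0.02 m).
It also fails if it takes over 70 s, if anything falls off the work surface, if the arm or the gripper's body presses on something with over 40 N, if the wrist force passes 120 N, or if a joint passes its speed limit or range.

## Working session

There is one attempt and no reset: what is moved stays moved. The work goes in short steps, Python scripts to look and compute and a tool call to move; the robot and the scene stay as the last step left them, time stands still between calls to the robot, and variables do not carry over. Pictures are saved under pics/ and viewed, about 8 in all and at most 12, crops included, and the job is handed in when it is done.

Besides the shell and the picture viewer there is one more tool, called after ">>>" as name(argument=value, ...), one argument or row to a line, values as JSON. jog_arm: Moves the arm, as the interface text tells. Its arguments: {"type":"object","properties":{"plan":{"type":"array"},"hand":{"type":"number"}},"required":["plan"]}

```bash
mkdir -p pics
cat > h.py <<'E'
import numpy as np, cv2
from bench import manip
def grab(n,f):
    d=manip.grab_frame(n); np.savez('pics/'+f+'.npz',**{k:np.array(v) for k,v in d.items()}); cv2.imwrite('pics/'+f+'.png',d['pixels']); return d
def load(f): return np.load('pics/'+f+'.npz')
def pt(d,u,v,z=None,r=2):
    p=d['depth'][v-r:v+r+1,u-r:u+r+1]; p=p[p>0]; z=np.median(p) if z is None else z
    c=np.array([(u-d['cx'])/d['fx']*z,-(v-d['cy'])/d['fy']*z,-z,1]); return (d['T']@c)[:3].round(1)
E
python3 - <<'E'
from h import *
for n in('scene','top'): 
    d=grab(n,n+'0'); print(n,d.keys(),d['fx'],d['T'].round(2).tolist())
a=cv2.imread('pics/scene0.png');b=cv2.imread('pics/top0.png')
s=manip.observe();print(s,manip.finger_overhang)
E
```

```text
scene dict_keys(['pixels', 'depth', 'fx', 'fy', 'cx', 'cy', 'T']) 428.3507104078878 [[0.86, -0.44, 0.26, 845.13], [0.51, 0.72, -0.47, -351.72], [0.02, 0.54, 0.84, 1068.84], [0.0, 0.0, 0.0, 1.0]]
top dict_keys(['pixels', 'depth', 'fx', 'fy', 'cx', 'cy', 'T']) 375.82409549441394 [[0.0, 0.99, -0.17, 412.06], [-1.0, 0.0, 0.01, 84.74], [0.01, 0.17, 0.99, 1182.3], [0.0, 0.0, 0.0, 1.0]]
{'time_s': 0.1, 'joints': array([ 1.06418138e+00,  2.59273924e-01,  1.53596694e+00, -1.97572236e-05,
        1.34798931e+00, -2.02815293e-01]), 'qvel': array([-0.00118176, -0.00104456, -0.00396765, -0.00182977,  0.00157768,
        0.00112209]), 'joint_efforts': array([ 1.85836834e-03, -4.46969461e+01, -2.91248810e+01, -1.78520622e-04,
        6.23963322e-03, -8.69944688e-05]), 'tool_pos': array([164.27933736, 524.37515195, 214.15848273]), 'orientation': array([[ 2.99143205e-01,  9.54207911e-01, -7.77712026e-04],
       [ 9.54206874e-01, -2.99144055e-01, -1.44118912e-03],
       [-1.60784199e-03, -3.10976227e-04, -9.99998659e-01]]), 'force': array([-0.03281257,  0.0965392 , -0.78388385]), 'ft_torque': array([-0.05680803, -0.04496727,  0.03095284]), 'width': 85.57060314213629} 22.0
```

View pics/scene0.png

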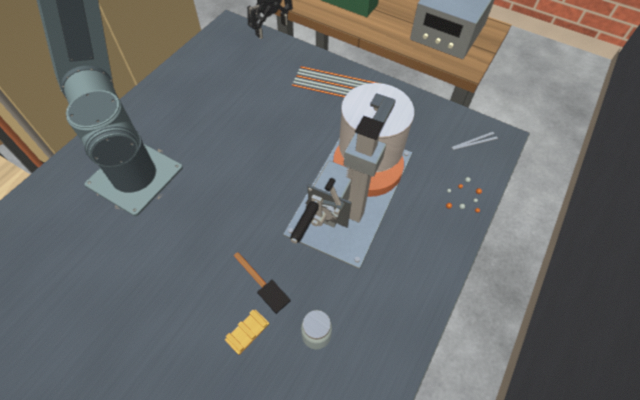

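View pics/top0.png

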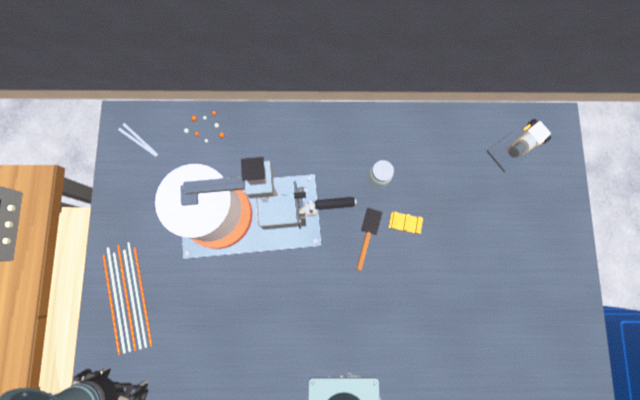

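The scene view shows the hoist with the handle at about (304,221) and the knob near (330,185). In the top view the handle spans about (316–355, 203), the knob is near (300,195), the mast top is at (254,168) and the jar is at (381,172).

Run:
```python
from h import *
a=cv2.imread('pics/scene0.png')[160:260,270:390];b=cv2.imread('pics/top0.png')[150:250,240:370]
a=cv2.resize(a,(720,600),interpolation=2)[:,:];b=cv2.resize(b,(780,600),interpolation=2)
cv2.imwrite('pics/c1.png',a);cv2.imwrite('pics/c2.png',b)
```

```text
(no output)
```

View pics/c2.png

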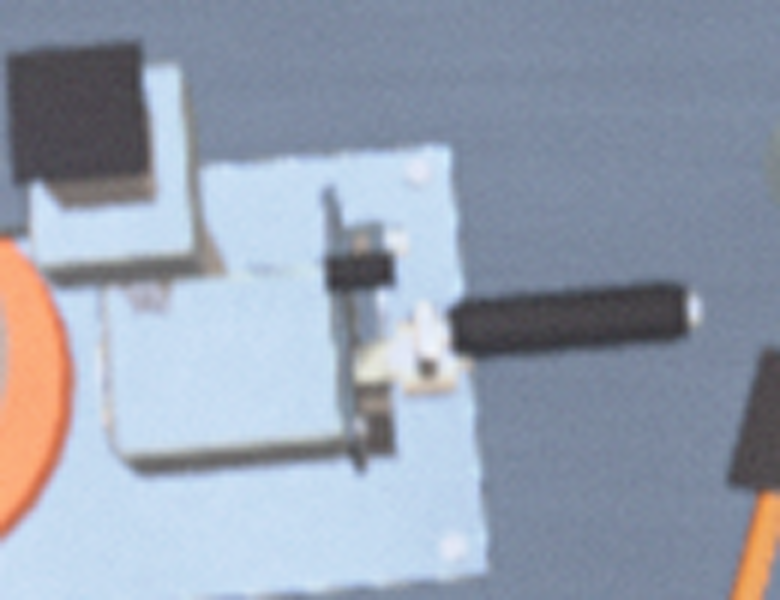

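View pics/c1.png

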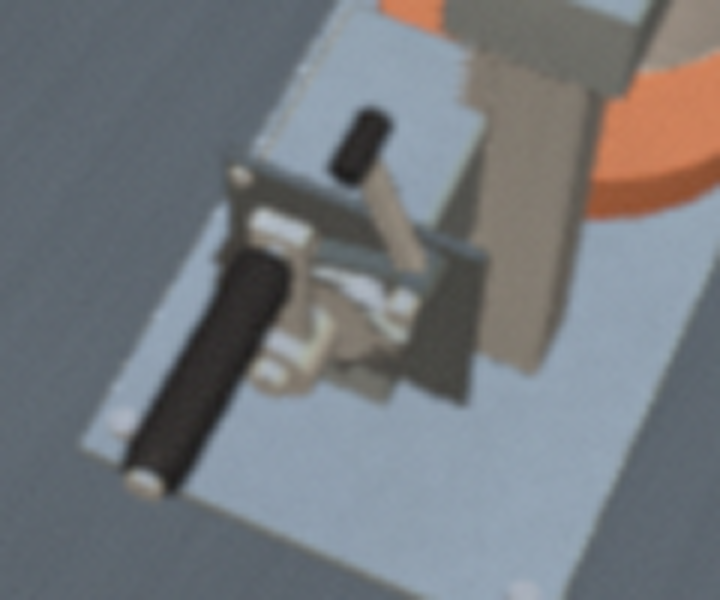

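The top crop puts the knob at (300,195) and the handle from (316,205) to (355,201). The scene crop (6x, offset 270,160) puts the knob at (330,184) and the handle from about (314,204) to (295,240).

Run:
```python
from h import *
t=load('top0');s=load('scene0')
def ray(d,u,v):
    a=pt(d,u,v,100.);b=pt(d,u,v,1000.); return a,(b-a)/np.linalg.norm(b-a)
def atz(d,u,v,z): o,r=ray(d,u,v); return (o+r*(z-o[2])/r[2]).round(1)
def tri(p,q):
    (o1,r1),(o2,r2)=ray(t,*p),ray(s,*q)
    k=np.linalg.lstsq(np.c_[r1,-r2],o2-o1,rcond=None)[0]; a=o1+k[0]*r1;b=o2+k[1]*r2
    return ((a+b)/2).round(1),np.linalg.norm(a-b).round(1)
print('knob',atz(t,300.2,195,266),atz(s,330.2,184.3,266),tri((300.2,195),(330.2,184.3)))
print('knob depth',pt(t,300,195,r=1),pt(s,330,184,r=1))
# handle axis in scene: ends near (265,270)->(314.2,205),( 155,475)->(295.8,239)
for n,p,q in(('inner',(315.8,205),(314,204)),('outer',(354.7,201.3),(295.8,239.3)),('mid',(335.3,203.2),(305,221.5))):
    print(n,tri(p,q),atz(t,*p,205),pt(t,int(round(p[0])),int(round(p[1])),r=1),pt(s,int(q[0]),int(q[1]),r=1))
print('mast',atz(t,253.2,168.7,386),pt(t,253,168))
# base plate edges -> yaw: plate corners in c2
for c in((450,147),(487,570)): print(atz(t,240+c[0]/6,150+c[1]/6,8))
print('knob ends',atz(t,240+330/6,150+271/6,266),atz(t,240+394/6,150+269/6,266))
print('jar',pt(t,381,172),'paddle',pt(t,372,221))
```

```text
Traceback (most recent call last):
  File "h.py", line 7, in pt
    p=d['depth'][v-r:v+r+1,u-r:u+r+1]; p=p[p>0]; z=np.median(p) if z is None else z
      ~~~~~~~~~~^^^^^^^^^^^^^^^^^^^^^
TypeError: slice indices must be integers or None or have an __index__ method
```

```bash
cat > h.py <<'E'
import numpy as np, cv2
from bench import manip
def grab(n,f):
    d=manip.grab_frame(n); np.savez('pics/'+f+'.npz',**{k:np.array(v) for k,v in d.items()}); cv2.imwrite('pics/'+f+'.png',d['pixels']); return d
def load(f): return np.load('pics/'+f+'.npz')
def cam(d,u,v,z): return (d['T']@np.array([(u-d['cx'])/d['fx']*z,-(v-d['cy'])/d['fy']*z,-z,1]))[:3]
def pt(d,u,v,r=1):
    i,j=int(round(v)),int(round(u)); p=d['depth'][i-r:i+r+1,j-r:j+r+1]; return cam(d,u,v,np.median(p[p>0])).round(1)
def ray(d,u,v):
    a=cam(d,u,v,100.);b=cam(d,u,v,1000.); return a,(b-a)/np.linalg.norm(b-a)
def atz(d,u,v,z): o,r=ray(d,u,v); return (o+r*(z-o[2])/r[2]).round(1)
def tri(t,p,s,q):
    (o1,r1),(o2,r2)=ray(t,*p),ray(s,*q)
    k=np.linalg.lstsq(np.c_[r1,-r2],o2-o1,rcond=None)[0]; a=o1+k[0]*r1;b=o2+k[1]*r2
    return ((a+b)/2).round(1),np.linalg.norm(a-b).round(1)
E
python3 - <<'E'
from h import *
t=load('top0');s=load('scene0')
print('knob',atz(t,300.2,195,266),atz(s,330.2,184.3,266),tri(t,(300.2,195),s,(330.2,184.3)))
print('knob depth',pt(t,300,195,r=1),pt(s,330,184,r=1))
for n,p,q in(('inner',(315.8,205),(314,204)),('outer',(354.7,201.3),(295.8,239.3)),('mid',(335.3,203.2),(305,221.5))):
    print(n,tri(t,p,s,q),atz(t,*p,205),pt(t,*p),pt(s,*q))
print('mast',atz(t,253.2,168.7,386),pt(t,253,168))
for c in((450,147),(487,570)): print(atz(t,240+c[0]/6,150+c[1]/6,8))
print('knob ends',atz(t,240+330/6,150+271/6,266),atz(t,240+394/6,150+269/6,266))
print('jar',pt(t,381,172),'paddle',pt(t,372,221))
E
```

```text
knob [597.  121.1 266. ] [599.2 124.5 266. ] (array([598.2, 122.4, 267.1]), np.float64(3.9))
knob depth [595.2 121.2 274.9] [600.9 120.3 273.9]
inner (array([580.4,  83. , 222.1]), np.float64(2.5)) [582.5  82.1 205. ] [577.6  82.2 232.9] [584.7  78.3 232.9]
outer (array([591.9, -16.6, 222.8]), np.float64(6.8)) [592.7 -20.8 205. ] [588.4 -18.3 228.5] [595.3 -15.4 225.9]
mid (array([586.1,  32.9, 221.4]), np.float64(4.4)) [587.5  30.6 205. ] [582.3  32.1 233.7] [591.5  28.8 234. ]
mast [631.  219.5 386. ] [632.4 219.9 386.7]
[716.4  84.4   8. ]
[490.4  64.5   8. ]
knob ends [596.5 134.  266. ] [597.4 107.5 266. ]
jar [ 702.  -112.5   96. ] paddle [565.5 -94.9  13.1]
```

```bash
cat >> h.py <<'E'
from scipy.spatial.transform import Rotation as R
YAW=0.108; X=np.array([np.cos(YAW),np.sin(YAW),0]);Y=np.array([-X[1],X[0],0]);Z=np.array([0,0,1.])
HUB=np.array([580.5,120.1,140])
RT=np.c_[X,-Y,-Z]
def st(x,y,z): return HUB+x*X+y*Y+z*Z
def rel(p):
    s=manip.observe(); O=np.array(s['orientation'])
    print('shift m',((O.T@(p-s['tool_pos']))/1000).round(4),'rot',R.from_matrix(O.T@RT).as_rotvec().round(3))
def me():
    s=manip.observe(); p=s['tool_pos']-HUB
    print('stand',np.array([p@X,p@Y,p@Z]).round(1),'F stand',np.array([s['force']@X,s['force']@Y,s['force']@Z]).round(1),'w',round(s['width'],1),'t',s['time_s'])
E
python3 - <<'E'
from h import *
me(); rel(st(-160,0,155))
E
```

```text
stand [-370.2  446.8   74.2] F stand [-0.   0.1 -0.8] w 85.6 t 0.1
shift m [-0.3254  0.3714 -0.0804] rot [1.000e-03 2.000e-03 1.159e+00]
```

>>> jog_arm(
  plan=[
    [[-0.08, 0.09, -0.08], [0, 0, 0.3]],
    [[-0.325, 0.371, -0.08], [0, 0, 1.159]],
    [[-0.325, 0.371, -0.08], [0, 0, 1.159]],
    [[-0.325, 0.371, -0.08], [0, 0, 1.159]],
    [[-0.325, 0.371, -0.08], [0, 0, 1.159]],
    [[-0.325, 0.371, -0.08], [0, 0, 1.159]],
    [[-0.325, 0.371, -0.08], [0, 0, 1.159]],
    [[-0.325, 0.371, -0.08], [0, 0, 1.159]],
    [[-0.325, 0.371, -0.08], [0, 0, 1.159]],
    [[-0.325, 0.371, -0.08], [0, 0, 1.159]],
  ],
  hand=-1,
)

```text
time_s: 0.93
tool_pos: [376.5, 175.6, 284.3]
orientation: [[0.995, 0.101, -0.0], [0.101, -0.995, 0.0], [0.0, -0.0, -1.0]]
force: [-0.0, 1.2, 0.6]
width: -0.3
```

Run:
```python
from h import *
me(); rel(st(-60,0,137))
```

```text
stand [-196.8   77.1  144.3] F stand [0.1 1.2 0.6] w -0.3 t 0.9333
shift m [0.1373 0.0763 0.0073] rot [-0.    -0.    -0.006]
```

>>> jog_arm(
  plan=[
    [[0.03, 0.025, 0], [0, 0, -0.005]],
    [[0.06, 0.05, 0.0], [0, 0, -0.005]],
    [[0.1, 0.075, 0.005], [0, 0, -0.005]],
    [[0.13, 0.076, 0.007], [0, 0, -0.005]],
    [[0.137, 0.076, 0.007], [0, 0, -0.005]],
    [[0.137, 0.076, 0.007], [0, 0, -0.005]],
  ],
)

```text
time_s: 1.43
tool_pos: [522.0, 115.9, 275.5]
orientation: [[0.994, 0.111, -0.003], [0.111, -0.994, 0.0], [-0.003, -0.0, -1.0]]
force: [0.4, 0.5, -0.9]
width: -0.1
```

Run:
```python
from h import *
me(); rel(st(-20,0,137))
d=grab('scene','s1'); c=d['pixels'][100:260,250:410]; cv2.imwrite('pics/c3.png',cv2.resize(c,(600,600),interpolation=2))
```

```text
stand [-58.6   2.2 135.5] F stand [ 0.4  0.5 -0.9] w -0.1 t 1.4333
shift m [ 0.0386  0.0023 -0.0016] rot [-0.     0.003  0.003]
```

View pics/c3.png

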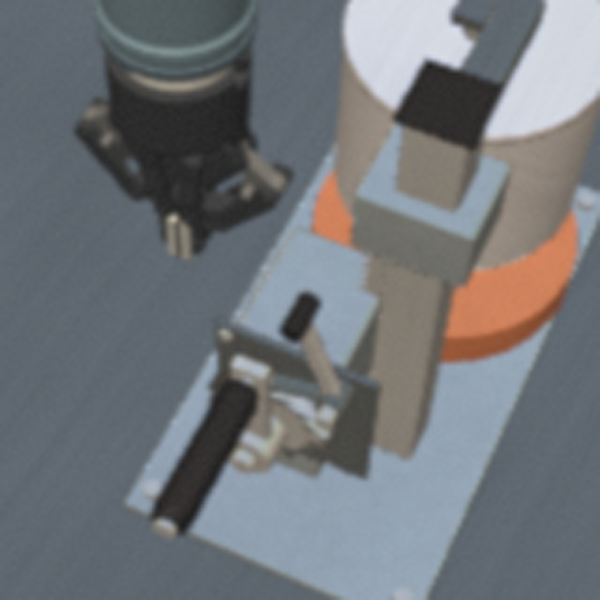

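The closed fingers hang beside the knob on the robot's side, with nothing between them. The fingertips are at about (180,250) and the knob at (300,315) in this crop.

>>> jog_arm(
  plan=[
    [[0.02, 0.002, 0], [0, 0, 0]],
    [[0.04, 0.002, 0], [0, 0, 0]],
    [[0.055, 0.002, 0], [0, 0, 0]],
    [[0.065, 0.002, 0], [0, 0, 0]],
    [[0.075, 0.002, 0], [0, 0, 0]],
    [[0.082, 0.002, 0], [0, 0, 0]],
    [[0.082, 0.002, 0], [0, 0, 0]],
  ],
)

```text
time_s: 2.07
tool_pos: [602.1, 124.7, 277.4]
orientation: [[0.993, 0.114, 0.0], [0.114, -0.993, 0.0], [0.0, -0.0, -1.0]]
force: [-0.4, 0.5, 0.2]
width: -0.1
```

Run:
```python
from h import *
me()
d=grab('scene','s2');t=grab('top','t2'); c=d['pixels'][160:260,270:390];b=t['pixels'][150:250,270:370]; cv2.imwrite('pics/c4.png',np.hstack([cv2.resize(c,(420,350),interpolation=2),cv2.resize(b,(350,350),interpolation=2)]))
```

```text
stand [ 21.9   2.3 137.4] F stand [-0.3  0.6  0.2] w -0.1 t 2.0667
```

View pics/c4.png

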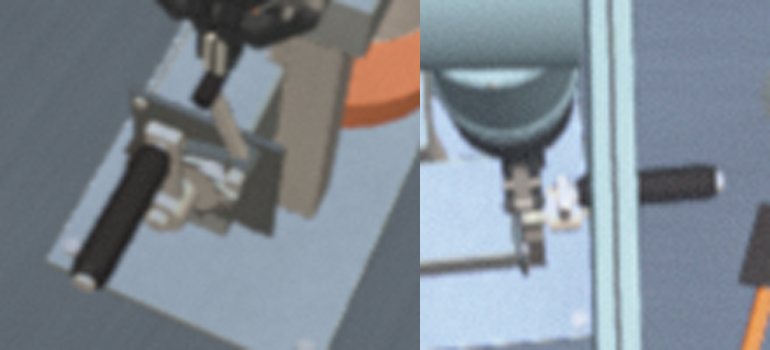

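The knob hasn't moved: it is still at about (329,186) in the full picture. The fingertips appear above it, at about (332,181), so I'll check how high they are.

Run:
```python
from h import *
s=load('s2')
T=np.linalg.inv(s['T'])
for z in(110,115,120,125,130,135):
    q=T@np.r_[st(22,2,z),1]; print(z,(s['cx']+s['fx']*q[0]/-q[2]).round(1),(s['cy']-s['fy']*q[1]/-q[2]).round(1))
q=T@np.r_[st(17.6,0,125.5),1];print('knob',(s['cx']+s['fx']*q[0]/-q[2]).round(1),(s['cy']-s['fy']*q[1]/-q[2]).round(1))
for v in range(168,190,2): print(v,[pt(s,u,v,r=0) for u in(328,331)])
```

```text
110 331.1 188.8
115 331.1 187.6
120 331.2 186.3
125 331.3 185.1
130 331.4 183.9
135 331.4 182.6
knob 329.2 185.0
168 [array([597.4, 113.6, 340.2]), array([601.4, 119.6, 336. ])]
170 [array([597.2, 114.4, 331.9]), array([602.5, 118. , 331.4])]
172 [array([597.7, 113.9, 325.6]), array([604.2, 115.2, 328.7])]
174 [array([597.3, 115.1, 316.4]), array([605. , 114.1, 323.3])]
176 [array([598.5, 113.3, 312. ]), array([603.8, 117. , 311.4])]
178 [array([597.6, 115.6, 300.9]), array([604.7, 115.9, 306. ])]
180 [array([564.4, 178.8, 188.5]), array([605.5, 115. , 299.9])]
182 [array([594. , 123.2, 272.9]), array([599.7, 126.9, 272.6])]
184 [array([597. , 118. , 273.8]), array([602.5, 122.1, 272.9])]
186 [array([599.8, 113.2, 274.1]), array([604.8, 118.1, 271.8])]
188 [array([602.1, 109.4, 272.8]), array([606.8, 114.8, 269.5])]
```

Run:
```python
from h import *
for f in('s1',):
    s=load(f)
    for v in range(156,172,2): print(v,[pt(s,u,v,r=0).tolist() for u in(296,298,300)])
t=load('t2')
me(); s=manip.observe(); print(s['joints'].round(3))
d=grab('wrist','w1')
print(d['T'].round(2))
```

```text
156 [[520.9, 108.6, 334.7], [527.5, 106.6, 341.5], [531.6, 108.1, 342.6]]
158 [[521.0, 107.9, 328.5], [527.7, 105.9, 335.4], [533.1, 105.5, 339.5]]
160 [[520.9, 107.8, 321.4], [527.2, 106.2, 327.7], [531.8, 107.2, 329.7]]
162 [[522.0, 105.7, 317.3], [526.6, 106.7, 319.5], [529.2, 110.6, 316.8]]
164 [[521.5, 106.0, 309.2], [526.1, 107.0, 311.3], [530.1, 108.9, 312.1]]
166 [[521.7, 105.2, 302.9], [527.0, 105.4, 306.4], [529.4, 109.6, 303.3]]
168 [[398.6, 278.7, 1.5], [525.7, 106.9, 296.3], [529.6, 109.0, 296.7]]
170 [[404.0, 270.4, 4.8], [406.5, 277.4, -1.7], [414.3, 276.8, 4.8]]
stand [ 21.2   2.1 137.4] F stand [ 0.2 -0.1 -1. ] w -0.4 t 2.1667
[ 0.023  0.345  1.264 -0.     1.533 -0.091]
[[ 9.9000e-01 -1.1000e-01 -3.0000e-02  5.9386e+02]
 [ 1.1000e-01  9.4000e-01  3.1000e-01  2.0397e+02]
 [-0.0000e+00 -3.1000e-01  9.5000e-01  4.3516e+02]
 [ 0.0000e+00  0.0000e+00  0.0000e+00  1.0000e+00]]
```

View pics/w1.png

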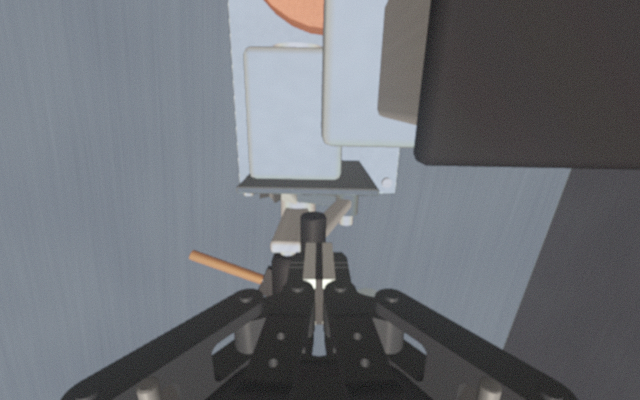

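In the wrist view the closed pads are at about (319,265), with the black knob just behind them at (313,225). The scene depth puts the fingertips near z 297, which is higher than TCP −22 mm would give. I'll check that against the wrist depth.

Run:
```python
from h import *
w=load('w1')
for u in(310,319,328):
    print(u,[(v,pt(w,u,v,r=0).tolist()) for v in range(214,340,12)])
t=load('t2');
print(np.array(manip.observe()['tool_pos']))
```

```text
310 [(214, [595.8, 138.7, 264.9]), (226, [596.5, 133.9, 271.9]), (238, [597.3, 126.8, 273.2]), (250, [597.3, 136.1, 305.9]), (262, [597.6, 136.2, 317.3]), (274, [597.9, 135.9, 326.5]), (286, [598.1, 136.5, 335.7]), (298, [598.3, 136.6, 343.2]), (310, [598.6, 134.9, 347.6]), (322, [599.5, 124.2, 340.8]), (334, [600.1, 119.0, 341.3])]
319 [(214, [601.3, 139.1, 264.4]), (226, [601.9, 133.9, 270.4]), (238, [602.7, 126.3, 270.9]), (250, [601.6, 135.7, 304.2]), (262, [601.6, 136.0, 316.1]), (274, [601.7, 135.7, 325.3]), (286, [602.0, 133.0, 330.0]), (298, [602.6, 127.2, 329.8]), (310, [603.3, 121.5, 330.1]), (322, [604.1, 114.3, 328.7]), (334, [638.5, -187.9, 0.3])]
328 [(214, [608.9, 128.6, 234.9]), (226, [608.6, 127.2, 253.2]), (238, [631.7, -0.9, -1.6]), (250, [606.0, 136.1, 303.9]), (262, [605.6, 136.6, 316.4]), (274, [605.3, 136.9, 326.6]), (286, [604.9, 137.6, 336.3]), (298, [604.8, 137.0, 342.7]), (310, [604.4, 137.9, 350.6]), (322, [605.2, 132.3, 349.6]), (334, [606.9, 120.3, 341.9])]
[601.33578164 124.29347707 277.48133673]
```

Both cameras put the fingertips at z ≈ 297 with a TCP reading of 277. So the reported TCP is about 42 mm too low along the tool axis, and I'll apply a +42 mm correction. Next I back off, drop down beside the knob and push again.

>>> jog_arm(
  plan=[
    [[-0.025, -0.002, 0], [0, 0, 0]],
    [[-0.05, -0.002, 0], [0, 0, 0]],
    [[-0.05, -0.002, 0.0], [0, 0, 0]],
    [[-0.05, -0.002, 0.025], [0, 0, 0]],
    [[-0.05, -0.002, 0.043], [0, 0, 0]],
    [[-0.05, -0.002, 0.043], [0, 0, 0]],
    [[-0.035, -0.002, 0.043], [0, 0, 0]],
    [[-0.03, -0.002, 0.043], [0, 0, 0]],
    [[-0.025, -0.002, 0.043], [0, 0, 0]],
    [[-0.025, -0.002, 0.043], [0, 0, 0]],
  ],
)

```text
time_s: 3.05
tool_pos: [578.2, 123.1, 234.9]
orientation: [[0.994, 0.113, 0.001], [0.113, -0.994, 0.0], [0.001, 0.0, -1.0]]
force: [-0.7, 0.1, 0.1]
width: 0.2
```

Run:
```python
from h import *
me()
```

```text
stand [-2.   3.2 94.9] F stand [-0.6  0.2  0.1] w 0.2 t 3.05
```

>>> jog_arm(
  plan=[
    [[0.005, 0.002, 0], [0, 0, 0]],
    [[0.01, 0.002, 0], [0, 0, 0]],
    [[0.015, 0.002, 0], [0, 0, 0]],
    [[0.02, 0.002, 0], [0, 0, 0]],
    [[0.025, 0.002, 0], [0, 0, 0]],
  ],
)

```text
time_s: 3.47
tool_pos: [602.8, 123.9, 234.3]
orientation: [[0.994, 0.113, -0.0], [0.113, -0.994, -0.0], [-0.0, 0.0, -1.0]]
force: [-2.2, 1.3, 1.5]
width: -0.1
```

Now I'm in contact, at about 2 N. I'll carry on.

>>> jog_arm(
  plan=[
    [[0.005, 0, 0], [0, 0, 0]],
    [[0.01, 0, 0], [0, 0, 0]],
    [[0.015, 0, 0], [0, 0, 0]],
    [[0.02, 0, 0], [0, 0, 0]],
    [[0.024, 0, 0], [0, 0, 0]],
    [[0.026, 0, 0], [0, 0, 0]],
  ],
)

```text
time_s: 3.97
tool_pos: [628.3, 126.8, 233.3]
orientation: [[0.994, 0.113, -0.002], [0.113, -0.994, -0.0], [-0.002, -0.0, -1.0]]
force: [-2.6, -0.7, -1.9]
width: -0.1
```

Run:
```python
from h import *
me()
d=grab('scene','s3'); c=d['pixels'][140:260,270:390]; cv2.imwrite('pics/c5.png',cv2.resize(c,(480,480),interpolation=2))
```

```text
stand [48.2  1.5 93.3] F stand [-2.7 -0.4 -1.9] w -0.1 t 3.9667
```

View pics/c5.png

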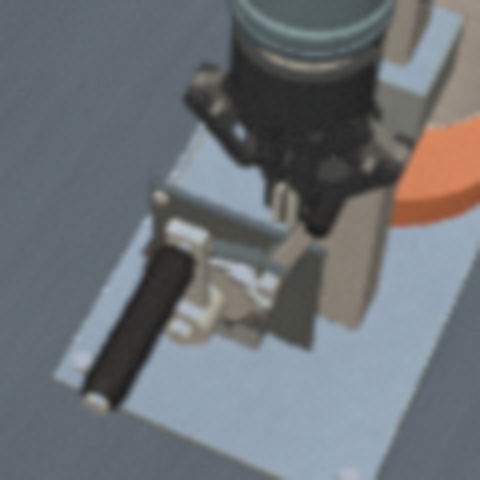

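The lever now leans away, with its knob at about (320,215) in the crop. I'll push the last few millimetres to the stop.

>>> jog_arm(
  plan=[
    [[0.002, 0, 0], [0, 0, 0]],
    [[0.004, 0, 0], [0, 0, 0]],
    [[0.005, 0, 0], [0, 0, 0]],
    [[0.006, 0, 0], [0, 0, 0]],
  ],
)

```text
time_s: 4.35
tool_pos: [631.1, 127.4, 233.8]
orientation: [[0.994, 0.113, -0.007], [0.113, -0.994, -0.001], [-0.007, -0.0, -1.0]]
force: [-14.6, -1.9, 2.6]
width: 0.1
```

Run:
```python
from h import *
me(); s=load('s3'); p=atz(s,350,193.7,268)-HUB; print(p@X,p@Y)
```

```text
stand [51.1  1.8 93.8] F stand [-14.7  -0.3   2.6] w 0.1 t 4.35
69.48070822197742 -3.006856327202414
```

The lever is at its stop at about 15 N. I'll back off, lift, open and move over the handle.

>>> jog_arm(
  plan=[
    [[-0.015, 0, 0], [0, 0, 0]],
    [[-0.03, 0, -0.01], [0, 0, 0]],
    [[-0.04, 0, -0.035], [0, 0, 0]],
    [[-0.054, 0.03, -0.035], [0, 0, 0]],
    [[-0.054, 0.06, -0.035], [0, 0, 0]],
    [[-0.054, 0.089, -0.035], [0, 0, 0]],
    [[-0.054, 0.089, -0.035], [0, 0, 0]],
    [[-0.054, 0.089, -0.035], [0, 0, 0]],
  ],
  hand=1,
)

```text
time_s: 5.02
tool_pos: [591.6, 31.7, 270.0]
orientation: [[0.994, 0.11, 0.003], [0.11, -0.994, 0.0], [0.003, 0.0, -1.0]]
force: [-0.5, 0.9, 0.1]
width: 85.4
```

Run:
```python
from h import *
me(); grab('wrist','w2')
d=load('w2'); e=grab('scene','s4'); 
cv2.imwrite('pics/c6.png',np.hstack([cv2.resize(d['pixels'],(480,300)),cv2.resize(e['pixels'][140:260,270:390],(300,300))]))
```

```text
stand [  1.5 -89.1 130. ] F stand [-0.4  1.   0.1] w 85.4 t 5.0167
```

View pics/c6.png

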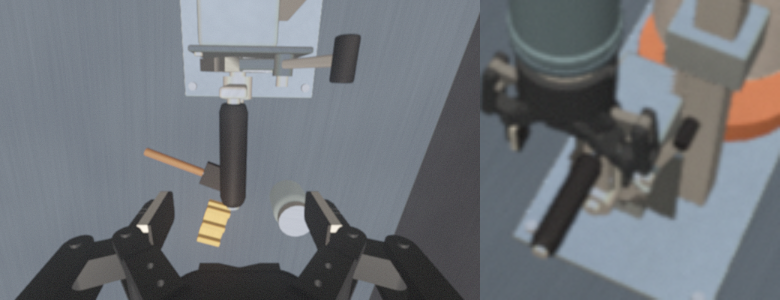

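The handle runs from about (233,105) to (232,205) in the wrist half, roughly midway between the open pads. The lever knob is over on the off side at (345,58).

Run:
```python
from h import *
w=load('w2')
for u,v in((233,108),(233,155),(232.5,203)):
    u,v=u*4/3,v*4/3
    for p in(atz(w,u,v,220),pt(w,u,v)):
        p=p-HUB; print((p@X).round(1),(p@Y).round(1),p[2].round(1))
me();rel(st(-5,-87,41))
```

```text
-2.6 -37.4 80.0
-2.3 -36.0 90.6
-2.9 -83.0 80.0
-2.5 -78.7 92.0
-3.7 -136.4 80.0
-3.4 -129.3 91.6
stand [  1.2 -87.3 129.7] F stand [-0.4 -0.4  0. ] w 85.2 t 5.1167
shift m [-0.0063 -0.0003  0.0886] rot [-0.    -0.002  0.005]
```

>>> jog_arm(
  plan=[
    [[-0.004, 0, 0.03], [0, 0, 0]],
    [[-0.004, 0, 0.06], [0, 0, 0]],
    [[-0.004, 0, 0.078], [0, 0, 0]],
    [[-0.004, 0, 0.088], [0, 0, 0]],
    [[-0.004, 0, 0.088], [0, 0, 0]],
    [[-0.004, 0, 0.088], [0, 0, 0]],
  ],
)

```text
time_s: 5.62
tool_pos: [587.0, 33.3, 181.6]
orientation: [[0.994, 0.114, 0.0], [0.114, -0.994, 0.0], [0.0, -0.0, -1.0]]
force: [-0.0, 0.6, 0.8]
width: 85.3
```

>>> jog_arm(
  plan=[
    [[0, 0, 0], [0, 0, 0]],
    [[0, 0, 0], [0, 0, 0]],
    [[0, 0, 0], [0, 0, 0]],
    [[0, 0, 0], [0, 0, 0]],
    [[0, 0, 0], [0, 0, 0]],
    [[0, 0, 0], [0, 0, 0]],
  ],
  hand=-1,
)

```text
time_s: 6.12
tool_pos: [586.2, 32.4, 181.9]
orientation: [[0.994, 0.112, -0.0], [0.112, -0.994, -0.0], [-0.0, 0.0, -1.0]]
force: [-3.3, -0.5, 4.9]
width: 25.6
```

Run:
```python
from h import *
me()
```

```text
stand [ -3.8 -87.8  41.9] F stand [-3.4 -0.1  4.9] w 25.6 t 6.1167
```

The grip is on the handle. Now I wind up about 0.17 rad.

>>> jog_arm(
  plan=[
    [[-0.002, 0, 0], [0, 0, 0]],
    [[-0.004, 0, 0.0002], [0, 0, 0]],
    [[-0.006, 0, 0.0005], [0, 0, 0]],
    [[-0.008, 0, 0.0008], [0, 0, 0]],
    [[-0.01, 0, 0.001], [0, 0, 0]],
    [[-0.012, 0, 0.0014], [0, 0, 0]],
    [[-0.0135, 0, 0.0018], [0, 0, 0]],
    [[-0.0135, 0, 0.0018], [0, 0, 0]],
    [[-0.0135, 0, 0.0018], [0, 0, 0]],
    [[-0.0135, 0, 0.0018], [0, 0, 0]],
  ],
)

```text
time_s: 6.95
tool_pos: [576.6, 31.4, 181.1]
orientation: [[0.994, 0.112, 0.008], [0.112, -0.994, 0.001], [0.008, 0.0, -1.0]]
force: [7.0, 2.3, 3.5]
width: 25.6
```

Run:
```python
from h import *
me()
d=grab('scene','s5');grab('wrist','w5');w=load('w5')
cv2.imwrite('pics/c7.png',np.hstack([cv2.resize(w['pixels'][40:200,220:500],(525,300),interpolation=2),cv2.resize(d['pixels'][180:230,305:350],(270,300),interpolation=2)]))
```

```text
stand [-13.4 -87.7  41.1] F stand [7.2 1.5 3.5] w 25.6 t 6.95
```

View pics/c7.png

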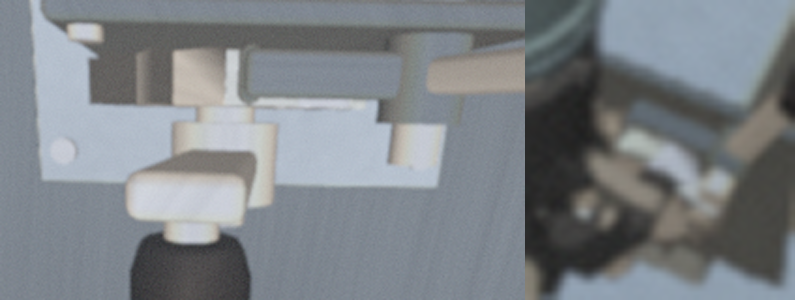

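Run:
```python
from h import *
w=load('w5')
for cu in(250,265,290,320,350,380,430):
    u,v=220+cu*280/525,40+75*160/300
    p=pt(w,u,v)-HUB; print(cu,(p@X).round(1),(p@Y).round(1),p[2].round(1))
```

```text
250 2.8 0.9 56.5
265 6.2 0.8 57.2
290 12.2 1.0 56.4
320 19.4 1.0 55.8
350 26.4 1.1 56.3
380 33.8 1.1 55.3
430 43.9 0.9 59.5
```

The pawl strut's top face now lies level at 56–57 mm above the hub, so its tip is about 51 mm up; engaged, it would be about 43 mm. It has sprung clear. The bell pulls the handle with about 7 N. Next I generate waypoints for the arc.

Run:
```python
import numpy as np, json
a=-0.208
for n,st in((10,.03),(10,.04),(10,.04),(10,.04),(10,.03)):
    f=a+st*np.arange(1,n+1); print(round(a,3),json.dumps([[[round(.08*(np.sin(x)-np.sin(a)),4),0,round(.08*(np.cos(a)-np.cos(x)),4)],[0,0,0]] for x in f])); a=f[-1]
```

```text
-0.208 [[[0.0024, 0, -0.0005], [0, 0, 0]], [[0.0047, 0, -0.0008], [0, 0, 0]], [[0.0071, 0, -0.0012], [0, 0, 0]], [[0.0095, 0, -0.0014], [0, 0, 0]], [[0.0119, 0, -0.0016], [0, 0, 0]], [[0.0143, 0, -0.0017], [0, 0, 0]], [[0.0167, 0, -0.0017], [0, 0, 0]], [[0.0191, 0, -0.0017], [0, 0, 0]], [[0.0215, 0, -0.0016], [0, 0, 0]], [[0.0239, 0, -0.0014], [0, 0, 0]]]
0.092 [[[0.0032, 0, 0.0004], [0, 0, 0]], [[0.0063, 0, 0.0008], [0, 0, 0]], [[0.0095, 0, 0.0015], [0, 0, 0]], [[0.0126, 0, 0.0022], [0, 0, 0]], [[0.0157, 0, 0.003], [0, 0, 0]], [[0.0187, 0, 0.004], [0, 0, 0]], [[0.0217, 0, 0.0051], [0, 0, 0]], [[0.0247, 0, 0.0064], [0, 0, 0]], [[0.0276, 0, 0.0077], [0, 0, 0]], [[0.0304, 0, 0.0092], [0, 0, 0]]]
0.492 [[[0.0028, 0, 0.0016], [0, 0, 0]], [[0.0055, 0, 0.0032], [0, 0, 0]], [[0.0082, 0, 0.005], [0, 0, 0]], [[0.0108, 0, 0.0069], [0, 0, 0]], [[0.0133, 0, 0.0089], [0, 0, 0]], [[0.0157, 0, 0.011], [0, 0, 0]], [[0.018, 0, 0.0132], [0, 0, 0]], [[0.0203, 0, 0.0155], [0, 0, 0]], [[0.0224, 0, 0.0178], [0, 0, 0]], [[0.0245, 0, 0.0203], [0, 0, 0]]]
0.892 [[[0.002, 0, 0.0025], [0, 0, 0]], [[0.0038, 0, 0.0051], [0, 0, 0]], [[0.0056, 0, 0.0078], [0, 0, 0]], [[0.0072, 0, 0.0106], [0, 0, 0]], [[0.0087, 0, 0.0134], [0, 0, 0]], [[0.0102, 0, 0.0162], [0, 0, 0]], [[0.0115, 0, 0.0192], [0, 0, 0]], [[0.0126, 0, 0.0221], [0, 0, 0]], [[0.0137, 0, 0.0252], [0, 0, 0]], [[0.0146, 0, 0.0282], [0, 0, 0]]]
1.292 [[[0.0006, 0, 0.0023], [0, 0, 0]], [[0.0012, 0, 0.0047], [0, 0, 0]], [[0.0017, 0, 0.007], [0, 0, 0]], [[0.0021, 0, 0.0094], [0, 0, 0]], [[0.0024, 0, 0.0117], [0, 0, 0]], [[0.0027, 0, 0.0141], [0, 0, 0]], [[0.0029, 0, 0.0165], [0, 0, 0]], [[0.003, 0, 0.0189], [0, 0, 0]], [[0.0031, 0, 0.0213], [0, 0, 0]], [[0.0031, 0, 0.0237], [0, 0, 0]]]
```

>>> jog_arm(
  plan=[
    [[0.0024, 0, -0.0005], [0, 0, 0]],
    [[0.0047, 0, -0.0008], [0, 0, 0]],
    [[0.0071, 0, -0.0012], [0, 0, 0]],
    [[0.0095, 0, -0.0014], [0, 0, 0]],
    [[0.0119, 0, -0.0016], [0, 0, 0]],
    [[0.0143, 0, -0.0017], [0, 0, 0]],
    [[0.0167, 0, -0.0017], [0, 0, 0]],
  ],
)

```text
time_s: 7.63
tool_pos: [592.9, 33.0, 182.0]
orientation: [[0.994, 0.112, 0.007], [0.112, -0.994, 0.0], [0.007, 0.001, -1.0]]
force: [8.8, 1.6, -0.7]
width: 25.4
```

>>> jog_arm(
  plan=[
    [[0.0024, 0, 0], [0, 0, 0]],
    [[0.0048, 0, 0.0001], [0, 0, 0]],
    [[0.0072, 0, 0.0003], [0, 0, 0]],
  ],
)

```text
time_s: 7.88
tool_pos: [599.9, 33.7, 181.4]
orientation: [[0.994, 0.112, 0.006], [0.112, -0.994, 0.0], [0.006, 0.001, -1.0]]
force: [7.3, 0.9, -0.5]
width: 25.6
```

Run:
```python
from h import *
me()
```

```text
stand [ 10.  -88.   41.4] F stand [ 7.3  0.1 -0.5] w 25.6 t 7.8833
```

The handle is past its start position and still pulls at +7 N, so the pawl is clear. Now I ease down.

>>> jog_arm(
  plan=[
    [[0.0032, 0, 0.0004], [0, 0, 0]],
    [[0.0063, 0, 0.0008], [0, 0, 0]],
    [[0.0095, 0, 0.0015], [0, 0, 0]],
    [[0.0126, 0, 0.0022], [0, 0, 0]],
    [[0.0157, 0, 0.003], [0, 0, 0]],
    [[0.0187, 0, 0.004], [0, 0, 0]],
    [[0.0217, 0, 0.0051], [0, 0, 0]],
    [[0.0247, 0, 0.0064], [0, 0, 0]],
    [[0.0276, 0, 0.0077], [0, 0, 0]],
    [[0.0304, 0, 0.0092], [0, 0, 0]],
  ],
)

```text
time_s: 8.72
tool_pos: [629.3, 36.5, 171.1]
orientation: [[0.994, 0.112, 0.004], [0.112, -0.994, -0.001], [0.004, 0.001, -1.0]]
force: [6.8, -1.2, -4.3]
width: 25.4
```

>>> jog_arm(
  plan=[
    [[0.0028, 0, 0.0016], [0, 0, 0]],
    [[0.0055, 0, 0.0032], [0, 0, 0]],
    [[0.0082, 0, 0.005], [0, 0, 0]],
    [[0.0108, 0, 0.0069], [0, 0, 0]],
    [[0.0133, 0, 0.0089], [0, 0, 0]],
    [[0.0157, 0, 0.011], [0, 0, 0]],
    [[0.018, 0, 0.0132], [0, 0, 0]],
    [[0.0203, 0, 0.0155], [0, 0, 0]],
    [[0.0224, 0, 0.0178], [0, 0, 0]],
    [[0.0245, 0, 0.0203], [0, 0, 0]],
  ],
)

```text
time_s: 9.55
tool_pos: [652.7, 38.8, 149.8]
orientation: [[0.994, 0.112, 0.002], [0.112, -0.994, -0.001], [0.001, 0.001, -1.0]]
force: [6.9, -3.1, -7.4]
width: 25.4
```

```bash
cat >> h.py <<'E'
def phi():
    s=manip.observe(); p=s['tool_pos']-HUB; x,z=p@X+.6,p[2]+38; f=np.arctan2(x,z)
    F=np.array(s['force']); print('phi',f.round(3),'r',np.hypot(x,z).round(1),'Ftan',(F@X*np.cos(f)-F[2]*np.sin(f)).round(1),'Frad',(F@X*np.sin(f)+F[2]*np.cos(f)).round(1))
E
python3 - <<'E'
from h import *
me();phi()
E
```

```text
stand [ 63.  -88.6   9.8] F stand [ 6.5 -3.8 -7.4] w 25.4 t 9.55
phi 0.926 r 79.6 Ftan 9.8 Frad 0.7
```

Tracking well, with a tangential pull of 9.8 N. I'll continue.

>>> jog_arm(
  plan=[
    [[0.002, 0, 0.0025], [0, 0, 0]],
    [[0.0038, 0, 0.0051], [0, 0, 0]],
    [[0.0056, 0, 0.0078], [0, 0, 0]],
    [[0.0072, 0, 0.0106], [0, 0, 0]],
    [[0.0087, 0, 0.0134], [0, 0, 0]],
    [[0.0102, 0, 0.0162], [0, 0, 0]],
    [[0.0115, 0, 0.0192], [0, 0, 0]],
    [[0.0126, 0, 0.0221], [0, 0, 0]],
    [[0.0137, 0, 0.0252], [0, 0, 0]],
    [[0.0146, 0, 0.0282], [0, 0, 0]],
  ],
)

```text
time_s: 10.38
tool_pos: [666.1, 40.0, 120.8]
orientation: [[0.994, 0.112, -0.001], [0.112, -0.994, -0.002], [-0.001, 0.002, -1.0]]
force: [3.5, -4.4, -8.3]
width: 25.4
```

>>> jog_arm(
  plan=[
    [[0.0006, 0, 0.0023], [0, 0, 0]],
    [[0.0012, 0, 0.0047], [0, 0, 0]],
    [[0.0017, 0, 0.007], [0, 0, 0]],
    [[0.0021, 0, 0.0094], [0, 0, 0]],
    [[0.0024, 0, 0.0117], [0, 0, 0]],
    [[0.0027, 0, 0.0141], [0, 0, 0]],
    [[0.0029, 0, 0.0165], [0, 0, 0]],
    [[0.003, 0, 0.0189], [0, 0, 0]],
    [[0.0031, 0, 0.0213], [0, 0, 0]],
    [[0.0031, 0, 0.0237], [0, 0, 0]],
  ],
)

```text
time_s: 11.22
tool_pos: [668.0, 40.3, 96.5]
orientation: [[0.994, 0.112, -0.004], [0.112, -0.994, -0.002], [-0.004, 0.001, -1.0]]
force: [2.3, -4.6, -10.0]
width: 25.4
```

Run:
```python
from h import *
me();phi()
import json
a=1.592
for k in range(4):
    f=a+.02*np.arange(1,11)
    print(round(a,3),json.dumps([[[round(.08*(np.sin(x)-np.sin(a)),4),0,round(.08*(np.cos(a)-np.cos(x)),4)],[0,0,0]] for x in f])); a=f[-1]
```

```text
stand [ 78.4 -88.8 -43.5] F stand [  1.8  -4.8 -10. ] w 25.4 t 11.2167
phi 1.64 r 79.2 Ftan 9.8 Frad 2.5
1.592 [[[-0.0, 0, 0.0016], [0, 0, 0]], [[-0.0001, 0, 0.0032], [0, 0, 0]], [[-0.0002, 0, 0.0048], [0, 0, 0]], [[-0.0004, 0, 0.0064], [0, 0, 0]], [[-0.0006, 0, 0.008], [0, 0, 0]], [[-0.0008, 0, 0.0096], [0, 0, 0]], [[-0.001, 0, 0.0111], [0, 0, 0]], [[-0.0013, 0, 0.0127], [0, 0, 0]], [[-0.0016, 0, 0.0143], [0, 0, 0]], [[-0.0019, 0, 0.0159], [0, 0, 0]]]
1.792 [[[-0.0004, 0, 0.0016], [0, 0, 0]], [[-0.0008, 0, 0.0031], [0, 0, 0]], [[-0.0012, 0, 0.0046], [0, 0, 0]], [[-0.0017, 0, 0.0062], [0, 0, 0]], [[-0.0021, 0, 0.0077], [0, 0, 0]], [[-0.0027, 0, 0.0092], [0, 0, 0]], [[-0.0032, 0, 0.0107], [0, 0, 0]], [[-0.0038, 0, 0.0122], [0, 0, 0]], [[-0.0044, 0, 0.0137], [0, 0, 0]], [[-0.005, 0, 0.0152], [0, 0, 0]]]
1.992 [[[-0.0007, 0, 0.0015], [0, 0, 0]], [[-0.0014, 0, 0.0029], [0, 0, 0]], [[-0.0021, 0, 0.0043], [0, 0, 0]], [[-0.0028, 0, 0.0057], [0, 0, 0]], [[-0.0036, 0, 0.0071], [0, 0, 0]], [[-0.0044, 0, 0.0085], [0, 0, 0]], [[-0.0053, 0, 0.0099], [0, 0, 0]], [[-0.0061, 0, 0.0112], [0, 0, 0]], [[-0.007, 0, 0.0125], [0, 0, 0]], [[-0.008, 0, 0.0139], [0, 0, 0]]]
2.192 [[[-0.0009, 0, 0.0013], [0, 0, 0]], [[-0.0019, 0, 0.0026], [0, 0, 0]], [[-0.0029, 0, 0.0038], [0, 0, 0]], [[-0.0039, 0, 0.005], [0, 0, 0]], [[-0.005, 0, 0.0063], [0, 0, 0]], [[-0.006, 0, 0.0075], [0, 0, 0]], [[-0.0071, 0, 0.0086], [0, 0, 0]], [[-0.0082, 0, 0.0098], [0, 0, 0]], [[-0.0094, 0, 0.0109], [0, 0, 0]], [[-0.0105, 0, 0.012], [0, 0, 0]]]
```

>>> jog_arm(
  plan=[
    [[0, 0, 0.0016], [0, 0, 0]],
    [[-0.0001, 0, 0.0032], [0, 0, 0]],
    [[-0.0002, 0, 0.0048], [0, 0, 0]],
  ],
)

```text
time_s: 11.47
tool_pos: [667.5, 40.2, 91.5]
orientation: [[0.994, 0.112, -0.004], [0.112, -0.994, -0.002], [-0.004, 0.001, -1.0]]
force: [1.4, -5.6, -9.1]
width: 25.3
```

>>> jog_arm(
  plan=[
    [[-0.0002, 0, 0.0016], [0, 0, 0]],
    [[-0.0004, 0, 0.0032], [0, 0, 0]],
  ],
)

```text
time_s: 11.63
tool_pos: [667.0, 40.2, 88.4]
orientation: [[0.994, 0.112, -0.004], [0.112, -0.994, -0.002], [-0.005, 0.001, -1.0]]
force: [0.9, -4.8, -10.3]
width: 25.1
```

Still fully loaded at φc = 1.69. I'll continue in small steps.

>>> jog_arm(
  plan=[
    [[-0.0002, 0, 0.0016], [0, 0, 0]],
    [[-0.0004, 0, 0.0032], [0, 0, 0]],
    [[-0.0007, 0, 0.0048], [0, 0, 0]],
  ],
)

```text
time_s: 11.88
tool_pos: [665.9, 40.1, 83.4]
orientation: [[0.994, 0.112, -0.005], [0.112, -0.994, -0.002], [-0.005, 0.001, -1.0]]
force: [0.2, -5.8, -9.6]
width: 25.5
```

>>> jog_arm(
  plan=[
    [[-0.0003, 0, 0.0016], [0, 0, 0]],
    [[-0.0006, 0, 0.0032], [0, 0, 0]],
  ],
)

```text
time_s: 12.05
tool_pos: [665.1, 40.0, 80.2]
orientation: [[0.994, 0.112, -0.006], [0.112, -0.994, -0.002], [-0.006, 0.001, -1.0]]
force: [-0.2, -5.4, -9.6]
width: 25.3
```

φc is about 1.79.

>>> jog_arm(
  plan=[
    [[-0.0004, 0, 0.0016], [0, 0, 0]],
    [[-0.0008, 0, 0.0031], [0, 0, 0]],
    [[-0.0012, 0, 0.0046], [0, 0, 0]],
  ],
)

```text
time_s: 12.3
tool_pos: [663.5, 39.9, 75.5]
orientation: [[0.994, 0.112, -0.006], [0.112, -0.994, -0.002], [-0.006, 0.001, -1.0]]
force: [-1.0, -5.0, -9.5]
width: 25.4
```

>>> jog_arm(
  plan=[
    [[-0.0005, 0, 0.0016], [0, 0, 0]],
    [[-0.001, 0, 0.0031], [0, 0, 0]],
  ],
)

```text
time_s: 12.47
tool_pos: [662.4, 39.7, 72.4]
orientation: [[0.994, 0.112, -0.007], [0.112, -0.994, -0.002], [-0.007, 0.001, -1.0]]
force: [-1.0, -5.1, -9.3]
width: 25.6
```

Run:
```python
from h import *
me();phi()
```

```text
stand [ 72.7 -88.7 -67.6] F stand [-1.6 -4.9 -9.3] w 25.6 t 12.4667
phi 1.955 r 79.1 Ftan 9.2 Frad 2.0
```

>>> jog_arm(
  plan=[
    [[-0.0006, 0, 0.0015], [0, 0, 0]],
    [[-0.0011, 0, 0.003], [0, 0, 0]],
    [[-0.0017, 0, 0.0045], [0, 0, 0]],
  ],
)

```text
time_s: 12.72
tool_pos: [660.4, 39.5, 67.8]
orientation: [[0.994, 0.112, -0.007], [0.112, -0.994, -0.002], [-0.007, 0.001, -1.0]]
force: [-2.1, -5.6, -9.9]
width: 25.3
```

>>> jog_arm(
  plan=[
    [[-0.0006, 0, 0.0015], [0, 0, 0]],
    [[-0.0012, 0, 0.003], [0, 0, 0]],
  ],
)

```text
time_s: 12.88
tool_pos: [658.9, 39.4, 64.8]
orientation: [[0.994, 0.112, -0.008], [0.112, -0.994, -0.002], [-0.008, 0.001, -1.0]]
force: [-3.0, -5.5, -8.0]
width: 25.5
```

>>> jog_arm(
  plan=[
    [[-0.0007, 0, 0.0015], [0, 0, 0]],
    [[-0.0014, 0, 0.0029], [0, 0, 0]],
    [[-0.0021, 0, 0.0043], [0, 0, 0]],
  ],
)

```text
time_s: 13.13
tool_pos: [656.4, 39.2, 60.5]
orientation: [[0.994, 0.112, -0.009], [0.112, -0.994, -0.002], [-0.009, 0.001, -1.0]]
force: [-3.3, -5.3, -7.9]
width: 25.1
```

Run:
```python
from h import *
me();phi()
```

```text
stand [ 66.7 -88.6 -79.5] F stand [-3.9 -4.9 -7.9] w 25.1 t 13.1333
phi 2.124 r 79.1 Ftan 8.7 Frad 0.8
```

Still loaded at 8.7 N with the ratchet near −0.16. I'll continue.

>>> jog_arm(
  plan=[
    [[-0.0008, 0, 0.0014], [0, 0, 0]],
    [[-0.0016, 0, 0.0028], [0, 0, 0]],
  ],
)

```text
time_s: 13.3
tool_pos: [654.6, 39.0, 57.7]
orientation: [[0.994, 0.112, -0.009], [0.112, -0.994, -0.002], [-0.009, 0.001, -1.0]]
force: [-4.4, -5.2, -8.2]
width: 25.5
```

>>> jog_arm(
  plan=[
    [[-0.0008, 0, 0.0014], [0, 0, 0]],
    [[-0.0017, 0, 0.0027], [0, 0, 0]],
  ],
)

```text
time_s: 13.47
tool_pos: [653.5, 38.9, 55.7]
orientation: [[0.994, 0.112, -0.007], [0.112, -0.994, -0.002], [-0.008, 0.001, -1.0]]
force: [-4.5, -5.1, 0.8]
width: 25.3
```

Run:
```python
from h import *
me();phi()
```

```text
stand [ 63.9 -88.6 -84.3] F stand [-5.  -4.6  0.8] w 25.3 t 13.4667
phi 2.193 r 79.3 Ftan 2.3 Frad -4.5
```

The bell has touched down: the tangential force fell from 8.7 to 2.3 N. I'll add one more small step and let it settle.

>>> jog_arm(
  plan=[
    [[-0.0005, 0, 0.0006], [0, 0, 0]],
    [[-0.0009, 0, 0.0012], [0, 0, 0]],
    [[-0.0009, 0, 0.0012], [0, 0, 0]],
    [[-0.0009, 0, 0.0012], [0, 0, 0]],
  ],
)

```text
time_s: 13.8
tool_pos: [653.6, 38.9, 55.8]
orientation: [[0.994, 0.113, -0.005], [0.113, -0.994, -0.002], [-0.005, 0.001, -1.0]]
force: [-5.0, -4.7, -1.1]
width: 25.3
```

Run:
```python
from h import *
me();phi()
```

```text
stand [ 63.9 -88.6 -84.2] F stand [-5.5 -4.2 -1.1] w 25.3 t 13.8
phi 2.192 r 79.4 Ftan 4.1 Frad -3.8
```

>>> jog_arm(
  plan=[
    [[-0.0005, 0, 0.0006], [0, 0, 0]],
    [[-0.0009, 0, 0.0012], [0, 0, 0]],
    [[-0.0009, 0, 0.0012], [0, 0, 0]],
    [[-0.0009, 0, 0.0012], [0, 0, 0]],
  ],
)

```text
time_s: 14.13
tool_pos: [653.7, 38.9, 55.6]
orientation: [[0.994, 0.112, -0.003], [0.112, -0.994, -0.002], [-0.003, 0.001, -1.0]]
force: [-3.1, -4.8, 2.9]
width: 25.7
```

Run:
```python
from h import *
me();phi()
```

```text
stand [ 64.  -88.6 -84.4] F stand [-3.6 -4.5  2.9] w 25.7 t 14.1333
phi 2.193 r 79.5 Ftan -0.3 Frad -4.6
```

The tangential force is about zero and the handle isn't moving, so the full weight is on the hearth. I'll open and wait.

>>> jog_arm(
  plan=[
    [[0, 0, 0], [0, 0, 0]],
    [[0, 0, 0], [0, 0, 0]],
    [[0, 0, 0], [0, 0, 0]],
    [[0, 0, 0], [0, 0, 0]],
    [[0, 0, 0], [0, 0, 0]],
    [[0, 0, 0], [0, 0, 0]],
  ],
  hand=1,
)

```text
time_s: 14.63
tool_pos: [655.0, 40.5, 55.9]
orientation: [[0.994, 0.113, 0.0], [0.113, -0.994, 0.0], [0.0, -0.0, -1.0]]
force: [0.9, 0.5, 0.0]
width: 85.5
```

>>> jog_arm(
  plan=[
    [[0, 0, -0.02], [0, 0, 0]],
    [[0, 0, -0.05], [0, 0, 0]],
    [[0, 0, -0.08], [0, 0, 0]],
    [[0, 0, -0.11], [0, 0, 0]],
    [[0, 0, -0.14], [0, 0, 0]],
    [[0, 0.03, -0.17], [0, 0, 0]],
    [[0, 0.06, -0.2], [0, 0, 0]],
    [[0, 0.06, -0.2], [0, 0, 0]],
    [[0, 0.06, -0.2], [0, 0, 0]],
    [[0, 0.06, -0.2], [0, 0, 0]],
  ],
)

```text
time_s: 15.47
tool_pos: [661.3, -19.1, 255.3]
orientation: [[0.994, 0.112, -0.001], [0.112, -0.994, 0.001], [-0.001, -0.001, -1.0]]
force: [0.1, -0.3, -0.6]
width: 85.3
```

Run:
```python
from h import *
me()
d=grab('scene','s6');w=grab('wrist','w6')
cv2.imwrite('pics/c8.png',np.hstack([cv2.resize(d['pixels'][60:370,220:440],(341,480),interpolation=2),cv2.resize(w['pixels'][0:300,180:460],(448,480),interpolation=2)]))
```

```text
stand [  65.3 -147.1  115.3] F stand [ 0.  -0.3 -0.6] w 85.3 t 15.4667
```

View pics/c8.png

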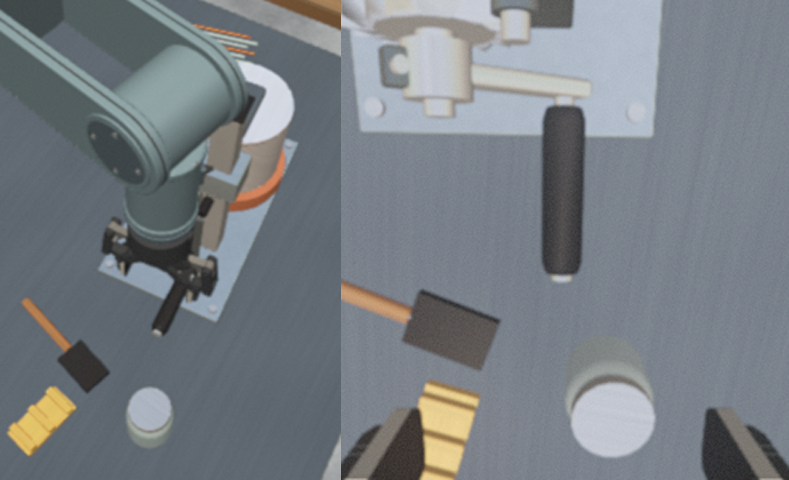

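The bell sits down on the orange hearth and the crank arm points low, away from the robot. The knob is still on the off side at about (205,205) left, and the bystanders are where they were. I'll retreat the arm well clear and check numerically.

>>> jog_arm(
  plan=[
    [[-0.01, 0.01, -0.03], [0, 0, 0]],
    [[-0.03, 0.03, -0.06], [0, 0, 0]],
    [[-0.06, 0.05, -0.09], [0, 0, 0]],
    [[-0.09, 0.07, -0.1], [0, 0, 0]],
    [[-0.12, 0.09, -0.1], [0, 0, 0]],
    [[-0.15, 0.11, -0.1], [0, 0, 0]],
    [[-0.18, 0.13, -0.1], [0, 0, 0]],
    [[-0.2, 0.14, -0.1], [0, 0, 0]],
    [[-0.2, 0.14, -0.1], [0, 0, 0]],
    [[-0.2, 0.14, -0.1], [0, 0, 0]],
  ],
)

```text
time_s: 16.4
tool_pos: [478.1, -180.5, 355.1]
orientation: [[0.994, 0.112, -0.001], [0.112, -0.994, 0.001], [-0.001, -0.001, -1.0]]
force: [0.4, 0.1, 0.3]
width: 85.2
```

Run:
```python
from h import *
me()
a=grab('scene','s7');s0=load('scene0');t=grab('top','t7');s=load('s7')
def px(d,p):
    q=np.linalg.inv(d['T'])@np.r_[p,1]; return d['cx']+d['fx']*q[0]/-q[2],d['cy']-d['fy']*q[1]/-q[2]
for nm,d in(('scene',s),('top',t)):
    for x in(6,12,20,28,36):
        p=pt(d,*px(d,st(x,1,57)),r=0)-HUB; print(nm,'pawl?',x,(p@X).round(1),(p@Y).round(1),p[2].round(1))
    p=pt(d,*px(d,st(72.4,0,133)))-HUB; print('knob',(p@X).round(1),(p@Y).round(1),p[2].round(1))
b0=load('top0'); print('bell top z',pt(b0,175,200),pt(t,205,200),pt(t,195,215))
print('jar',pt(t,381,172),'paddle',pt(t,372,221),'rest',pt(t,406,222),pt(b0,406,222))
```

```text
stand [-134.2 -287.8  215.1] F stand [0.4 0.1 0.3] w 85.2 t 16.4
scene pawl? 6 6.6 -0.4 59.4
scene pawl? 12 12.5 -0.1 58.9
scene pawl? 20 20.2 0.6 57.6
scene pawl? 28 27.8 1.5 56.0
scene pawl? 36 36.1 0.7 57.6
knob 72.4 -0.0 133.0
top pawl? 6 5.8 1.0 58.1
top pawl? 12 11.2 0.9 61.6
top pawl? 20 20.0 1.0 56.7
top pawl? 28 28.6 1.0 54.2
top pawl? 36 35.5 1.0 59.5
knob 72.0 -0.1 134.6
bell top z [583.1 430.1 267.2] [590.8 368.  227.2] [555.  398.8 204.4]
jar [ 702.  -112.5   96. ] paddle [565.7 -95.2  11.6] rest [ 560.9 -198.5   26.3] [ 561.  -198.6   26. ]
```

The pawl is clear (top face about 58 mm), and the knob is at the off stop (72 mm). The bell came down about 63 mm, which puts the crank at about −0.23 rad and the rim at about 48 mm, on the hearth. The bystanders haven't moved, so I'll hand in.

```bash
python3 -c "
from bench import manip
print(manip.close_job())"
```

```text
the job is handed in; nothing more can be done
None
```

The bell is down on the hearth with the pawl off, and the job was handed in at about 16 s of the 70 s allowed. No verdict was reported.

I pushed the pawl lever to its stop and wound the crank up about 0.12 rad. The pawl sprang clear, and I eased the crank down about 2.35 rad. When the hold force of about 9 N dropped to zero and the handle stopped moving, I released it and backed away.

**Last checks:**
- **Lever and pawl:** the lever knob is at the off stop. The pawl's top face is 56–59 mm above the hub, so I put its tip at about 51–53 mm, clear of the wheel.
- **Bell:** it dropped about 63 mm, which puts the crank near −0.23 rad. Its rim is at about 48 mm, within the hearth's 47–63 mm range.
- **Bystanders:** the jar, paddle and rod rest show no movement.
- **Robot:** it is well clear, with no load on the wrist beyond noise.

**What disagreed or went unchecked:**
- **Reported tool height:** both cameras showed the real fingertips about 42 mm higher than the reported tool position implied. My first push passed over the knob without touching it; I corrected for the offset after that.
- **Touchdown force:** the readings bounced (2.3, 4.1, then −0.3 N), so I moved on only once the force was near zero with the handle still.
- **Paperweight:** it is under the bell, so I could not check it directly.

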